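# Clamp the open tube joint

## Task

One of the two tube joints on the bench still has its blue clamp ring hanging open. Swing its open half, the one with the black knob, fully shut around the two flanges, then swing the steel swing bolt with the red knob fully across into the fork to latch it, and let go. Leave the joint that is already clamped untouched.

Things in the scene. Friction and masses are not known exactly. Their poses are not given: they have to be found in the camera images.
- port: Joint to clamp: fixed 120 mm square grey base, 50 mm steel tube, two 75 mm flanges meeting 100 mm up, capped stub to 145 mm. Its blue ring (104 mm outside, 88 to 112 mm high) has one half open. Origin: tube axis at bench level, z up. In this frame, mm: fixed half on the -y side, moving half on +y; upright hinge pin of the moving half at (52, 0); upright pivot of the swing bolt at (-62, -30).
- jaw (a joint): Moving half of the blue ring, rad: 0 = fully shut (stop), grows as it opens, clockwise from above, to 1.5. Turns about the pin at (52, 0) mm in the port's frame; stays where left, 1 to 2 N moves it. Upright round black knob on it, 16 mm diameter, 112 to 158 mm high, to grip from above or push: axis at (0, 70) mm in the port's frame when shut, 87 mm from the pin.
- latch (a joint): Steel swing bolt, 9 mm bar 100 mm up, rad: 0 = fully shut (stop) in the ring's fork, grows as it opens, counter-clockwise from above, to 2.4. Pivot (-62, -30) mm in the port's frame; stays where left, 1 to 2 N moves it. Upright red knob at its end, 16 mm diameter, grip 112 to 158 mm high, 65 mm from the pivot; when shut at (-84, 31) mm, 110 degrees from the port's +x.
- port_done: Bystander: a second tube joint of the same make and size, its ring already shut and latched; wholly fixed. Origin on its axis at bench level, frame as for the port. Not to be touched.

How it is judged:
By the outcome, as a careful person would: the job done as asked, in the order asked, and still so for the second after the job is handed in, with the robot touching nothing.
It also fails if it takes over 48 s, if anything falls off the work surface, if the arm or the gripper's body presses on something with over 40 N, if the wrist force passes 120 N, or if a joint passes its speed limit or range.

## Robot

A 7-joint arm with a two-finger parallel gripper is mounted at the origin on the work surface. World frame = base frame: x ahead of the robot, y to its left, z up, the work surface at z = 0. Lengths are in mm, angles in rad, forces in N, time in s.
With the tool pointing down it reaches from about 400 to 875 mm from the base axis. Payload 4.4 kg.
Tool frame: the origin (TCP) lies on the centre line of the jaws, within the pads' length; the fingertips stand 19 mm ahead of it and the grasp point (between the pads) is the TCP (arm.tip_reach is the distance from the TCP to the fingertips, in mm); z points along the fingers, x is the direction in which the jaws open and shut, and the axes are right-handed (so a half turn about z gives the same grasp; the last joint's range is limited). The gripper opens to 85 mm and grips with 20 to 120 N. Pads are 22 mm wide; open, the fingers measure 114 mm over their backs; the gripper's body (76 mm by 85 mm) begins 54 mm behind the grasp point. The pads swing forward as they close: fully open they stand 13 mm farther back than shut.
Start: joints at [-1.29, 0.628, 0.038, 1.517, -0.027, 0.996, -0.02], TCP at [220.906, 611.325, 250.313] pointing down, gripper open.
Joint ranges: [-3.06, 3.06], [-0.37, 2.12], [-1.25, 1.32], [0.18, 2.47], [-1.1, 4.24], [0.23, 1.98], [-2.94, 2.94]. Speed limits (rad/s): [2.57, 2.57, 3.14, 3.14, 3.14, 3.14, 3.14].

## Interface

Orientations are given as a unit quaternion [w, x, y, z].
In Python, from bench import arm, optics, ticket gives the robot as it stands.
- The arm moves only by the tool apply_moves, never from a script. Its argument "increments" is one flat list of numbers, 7 for each row, row after row: the turn, a rotation vector about the world's x, y, z in rad, then the shift along the world's x, y, z in mm, then the closure, from 0 (fully open) to 1 (shut). In form: [rx, ry, rz, dx, dy, dz, hand, rx, ry, rz, dx, dy, dz, hand, ...]. A call has exactly 10 rows; each row is the pose to reach, as a shift and turn from the pose commanded when the call began; what a row does not reach only later rows make up. A row lasts 1/10 s, in which the tool goes at most 50 mm and 8.59 degrees, less where a joint would pass 70% of its speed; a pose out of reach is approached as far as the arm can. A call with a gripper value outside its range is refused whole. The fingers move at their own pace and stop on an object; "newtons" is the grip in N (left out, the last holds). Time passes only in rows, so rows that repeat a pose let the fingers close, or fill a call up. It gives the time, the measured TCP pose, the force and the opening at its end, in the units of the state.
- arm.observe(): the state, without advancing time (a new reading comes with each control period).
- optics.capture(name): name is "scene" or "side" or "wrist"; returns a dict with "pixels" (400x640x3 uint8, blue, green, red), "vertical_fov" (degrees; the focal length in pixels is half the picture's height over the tangent of half this angle, whatever the lens; pixels are square), "cx", "cy" (the principal point, pixels), "T" (4x4, takes a point from camera to world coordinates). Camera axes: x right, y up, looking along -z (the intrinsics and any distortion apply to the point x, -y, -z); pixel columns grow to the right and rows downward; lengths in mm; the calibration is good to about 2 mm. A picture is of the moment at which its call begins. There is no depth.
- ticket.hand_in(): hands the job in, once; it reports no verdict.
The state is a dict: "clock": time; "joint_positions": joint angles; "joint_velocities": joint speeds; "joint_efforts": joint torques, N m; "tcp_pos": TCP position; "tool_rot": TCP orientation; "ft_force": force on the tool from outside, world axes, zero at the start; "ft_torque": the same for the moment, N m; "finger_gap": finger opening in mm.
Only numpy, scipy, OpenCV 4.12 (cv2) and the standard library are available. Lean on these libraries where they do the work, as an engineer would, in place of code of your own. Each camera call takes 0.05 s, during which the arm holds its last target. There are 200 camera calls.

## Working session

There is one attempt and no reset: what is moved stays moved. The work goes in short steps, Python scripts to look and compute and a tool call to move; the robot and the scene stay as the last step left them, time stands still between calls to the robot, and variables do not carry over. Pictures are saved under pics/ and viewed, about 8 in all and at most 12, crops included, and the job is handed in when it is done.

Besides the shell and the picture viewer there is one more tool, called after "Emit:" as name(argument=value, ...) on one line, values as JSON. apply_moves: Moves the arm, as the interface text tells. Its arguments: {"type":"object","properties":{"increments":{"type":"array","items":{"type":"number"}},"newtons":{"type":"number"}},"required":["increments"]}

```bash
mkdir -p pics; ls; python3 - <<'E'
from bench import arm, optics, ticket
import cv2, numpy as np
s=arm.observe(); print({k:np.round(v,3).tolist() for k,v in s.items()})
for n in ("scene","side"):
    c=optics.capture(n); cv2.imwrite(f"pics/{n}0.png",c["pixels"]); print(n,[k for k in c],c["vertical_fov"],c["cx"],c["cy"],np.round(c["T"],3).tolist(), {k:c[k] for k in c if k not in("pixels","T")})
E
```

```text
pics
{'clock': 0.0, 'joint_positions': [-1.29, 0.629, 0.038, 1.518, -0.027, 0.996, -0.02], 'joint_velocities': [-0.0, -0.001, 0.001, 0.001, 0.0, 0.001, 0.0], 'joint_efforts': [-0.001, -56.339, 1.226, -19.344, 0.011, 0.011, 0.0], 'tcp_pos': [220.691, 610.752, 249.374], 'tool_rot': [0.001, 0.819, 0.574, -0.001], 'ft_force': [0.808, -0.089, 0.433], 'ft_torque': [0.003, -0.021, -0.041], 'finger_gap': 85.682}
scene ['pixels', 'vertical_fov', 'cx', 'cy', 'T'] 43.340762096232254 330.0478021297311 202.63005741689352 [[0.273, -0.728, 0.629, 1047.346], [0.962, 0.204, -0.181, -166.367], [0.004, 0.654, 0.756, 704.889], [0.0, 0.0, 0.0, 1.0]] {'vertical_fov': 43.340762096232254, 'cx': 330.0478021297311, 'cy': 202.63005741689352}
side ['pixels', 'vertical_fov', 'cx', 'cy', 'T'] 57.34767027704964 318.50318550320344 193.58238816469685 [[-0.586, 0.626, -0.514, 214.69], [-0.81, -0.444, 0.382, 233.489], [0.011, 0.641, 0.768, 614.261], [0.0, 0.0, 0.0, 1.0]] {'vertical_fov': 57.34767027704964, 'cx': 318.50318550320344, 'cy': 193.58238816469685}
```

View pics/scene0.png

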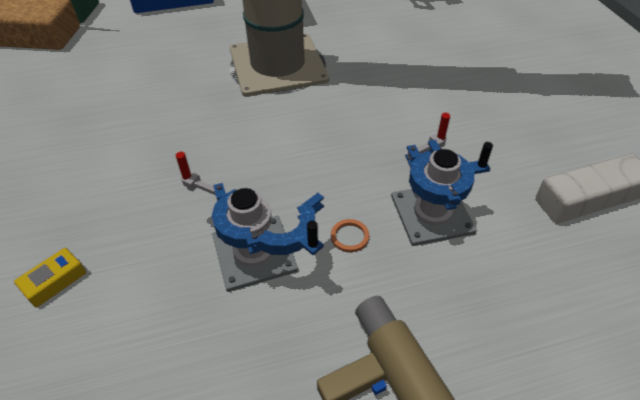

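View pics/side0.png

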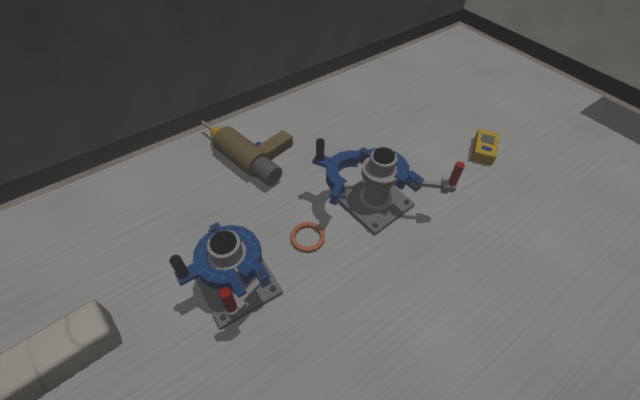

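The scene view shows the open port on the left: stub cap at (244,199), black knob at (312,235), red knob at (183,165). The finished joint is on the right, cap at (446,158). In the side view the open port's cap is at (384,156), its black knob at (320,150) and its red knob at (456,174). The finished joint's cap is at (224,242).

```bash
cat > h.py <<'E'
import numpy as np, cv2
from bench import arm, optics
def ray(c,uv):
    f=200/np.tan(np.radians(c["vertical_fov"]/2)); T=c["T"]
    d=T[:3,:3]@np.array([(uv[0]-c["cx"])/f,-(uv[1]-c["cy"])/f,-1.]); return T[:3,3],d/np.linalg.norm(d)
def plane(c,uv,z):
    o,d=ray(c,uv); return o+d*(z-o[2])/d[2]
def tri(rs):
    A=sum(np.eye(3)-np.outer(d,d) for o,d in rs); b=sum((np.eye(3)-np.outer(d,d))@o for o,d in rs)
    p=np.linalg.solve(A,b); return p,[np.linalg.norm(np.cross(p-o,d)) for o,d in rs]
def blob(img,kind,near,r=30):
    b,g,rr=[img[...,i].astype(int) for i in range(3)]
    m=(rr>80)&(g<60)&(b<60) if kind=="red" else (img.max(2)<45)
    n,l,s,c=cv2.connectedComponentsWithStats(m.astype(np.uint8))
    k=min([i for i in range(1,n) if s[i][4]>25],key=lambda i:np.hypot(*(c[i]-near)))
    return c[k],s[k]
E
python3 - <<'E'
from h import *
C={n:optics.capture(n) for n in("scene","side")}
P={"cap":("k",(244,199),(384,156),145),"knob":("k",(312,235),(320,150),135),"red":("red",(183,165),(456,174),135),
"dcap":("k",(446,158),(224,242),145),"dknob":("k",(486,154),(179,267),135),"dred":("red",(444,126),(228,300),135)}
for n,(k,a,b,z) in P.items():
    u,su=blob(C["scene"]["pixels"],k,a); v,sv=blob(C["side"]["pixels"],k,b)
    p,e=tri([ray(C["scene"],u),ray(C["side"],v)])
    print(n,u.round(1),su,v.round(1),sv,p.round(1),np.round(e,1),plane(C["scene"],u,z).round(1),plane(C["side"],v,z).round(1))
E
```

```text
cap [243.6 198.5] [232 189  25  20 410] [383.6 155.5] [374 149  20  14 224] [ 536.  -153.6  141.3] [0.4 0.4] [ 539.6 -153.3  145. ] [ 533.4 -151.   145. ]
knob [312.1 233.9] [307 221  11  26 228] [319.4 150.1] [316 140   7  20 112] [622.4 -70.3 133.9] [0. 0.] [623.2 -70.5 135. ] [621.6 -69.6 135. ]
red [179.8 155.1] [176 152   9   7  50] [459.8 164.8] [456 162   8   6  35] [ 431.5 -235.4  155.6] [0.7 0.7] [ 409.1 -237.5  135. ] [ 441.2 -257.4  135. ]
dcap [445.4 158.2] [434 150  24  18 330] [223.  243.2] [211 232  24  22 371] [536.9 172.8 140. ] [0.5 0.5] [541.5 170.3 145. ] [533.2 173.  145. ]
dknob [484.7 154.6] [478 143  14  24 201] [180.5 269.3] [173 260  15  18 150] [538.5 242.9 131.4] [1.4 1.4] [541.9 241.8 135. ] [535.3 241.6 135. ]
dred [445.3 115.8] [441 113   9   6  42] [224.6 292.1] [219 287  12  11 102] [455.8 206.9 155.4] [0.1 0.1] [433.8 220.8 135. ] [466.5 205.6 135. ]
```

Emit:
apply_moves(increments=[0,0,-0.1,25,-42,0,0,0,0,-0.2,50,-84,0,0,0,0,-0.3,75,-126,0,0,0,0,-0.4,100,-168,0,0,0,0,-0.5,125,-210,0,0,0,0,-0.6,150,-252,0,0,0,0,-0.7,175,-294,0,0,0,0,-0.8,200,-336,0,0,0,0,-0.9,225,-378,0,0,0,0,-1.0,250,-420,0,0])

```text
clock: 1.2
tcp_pos: [471.6, 189.6, 250.5]
tool_rot: [-0.0, 0.994, 0.11, 0.0]
ft_force: [1.0, 0.2, -0.4]
finger_gap: 85.2
```

Emit:
apply_moves(increments=[0,0,-0.1,25,-42,0,0.3,0,0,-0.2,50,-84,0,0.55,0,0,-0.3,75,-126,0,0.55,0,0,-0.4,100,-168,0,0.55,0,0,-0.5,125,-210,0,0.55,0,0,-0.6,145,-250,0,0.55,0,0,-0.63,151,-260,0,0.55,0,0,-0.63,151,-260,0,0.55,0,0,-0.63,151,-260,0,0.55,0,0,-0.63,151,-260,0,0.55])

```text
clock: 2.2
tcp_pos: [621.4, -65.9, 250.1]
tool_rot: [-0.001, 0.98, -0.2, -0.001]
ft_force: [-0.3, -0.3, -0.4]
finger_gap: 38.5
```

```bash
python3 - <<'E'
from h import *
s=arm.observe(); print(np.round(s["joint_positions"],2),np.round(s["tcp_pos"],1),s["finger_gap"])
c=optics.capture("wrist"); cv2.imwrite("pics/w1.png",c["pixels"]); print(c["T"].round(2).tolist(),c["vertical_fov"])
def pr(c,p):
    f=200/np.tan(np.radians(c["vertical_fov"]/2));q=c["T"][:3,:3].T@(np.array(p)-c["T"][:3,3]);return c["cx"]+f*q[0]/-q[2],c["cy"]-f*q[1]/-q[2]
for n,p in dict(cap=(536,-153.5,145),knob=(622,-70,158),red=(431.5,-235.4,158),pin=(588,-150,112)).items(): print(n,np.round(pr(c,p)))
E
```

```text
[-0.23  0.64  0.49  1.6  -0.35  0.99 -0.03] [621.4 -65.9 250.1] 38.46245957504684
[[0.92, 0.37, 0.12, 652.23], [-0.39, 0.88, 0.28, 8.04], [-0.0, -0.31, 0.95, 374.4], [0.0, 0.0, 0.0, 1.0]] 66.68782877194224
cap [271. 322.]
knob [323. 215.]
red [211. 428.]
pin [322. 280.]
```

View pics/w1.png

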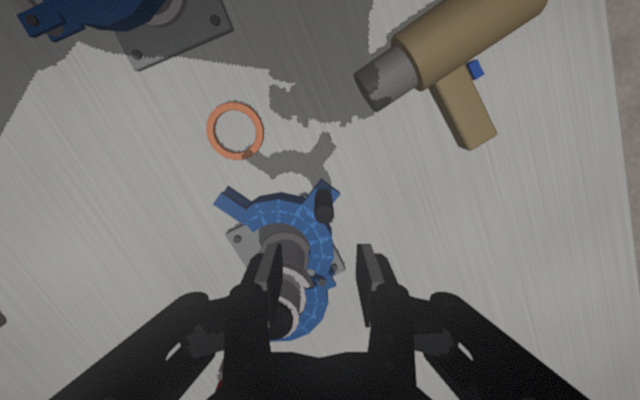

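The wrist view shows the knob top near (323,216) and the hinge pin at (321,281). My estimates project to (323,215) and (322,280), so they agree. Next I lower the open fingers around the knob.

Emit:
apply_moves(increments=[0,0,0,0,-1.5,-15,0.55,0,0,0,0,-1.5,-30,0.55,0,0,0,0,-1.5,-50,0.55,0,0,0,0,-1.5,-70,0.55,0,0,0,0,-1.5,-90,0.55,0,0,0,0,-1.5,-104,0.55,0,0,0,0,-1.5,-106,0.55,0,0,0,0,-1.5,-106,0.65,0,0,0,0,-1.5,-106,0.7,0,0,0,0,-1.5,-106,0.72])

```text
clock: 3.25
tcp_pos: [622.6, -70.3, 145.4]
tool_rot: [-0.0, 0.979, -0.202, 0.001]
ft_force: [-0.7, -0.4, -0.4]
finger_gap: 23.7
```

```bash
python3 - <<'E'
from h import *
s=arm.observe(); print(np.round(s["tcp_pos"],1),s["finger_gap"],np.round(s["ft_force"],1))
c=optics.capture("wrist"); cv2.imwrite("pics/w2.png",c["pixels"])
# arc table: shift of TCP and turn from knob-open
pin=np.array([587.9,-150.3]);v=np.array([34.5,80.])
for k in range(0,21):
    t=k*0.0585; R=np.array([[np.cos(t),-np.sin(t)],[np.sin(t),np.cos(t)]]); print(k,round(t,3),(R@v-v).round(1))
E
```

```text
[622.6 -70.3 145.4] 23.725024659097237 [-0.7 -0.4 -0.4]
0 0.0 [0. 0.]
1 0.059 [-4.7  1.9]
2 0.117 [-9.6  3.5]
3 0.176 [-14.5   4.8]
4 0.234 [-19.5   5.8]
5 0.293 [-24.5   6.6]
6 0.351 [-29.6   7. ]
7 0.41 [-34.7   7.1]
8 0.468 [-39.8   7. ]
9 0.527 [-44.9   6.5]
10 0.585 [-49.9   5.7]
11 0.644 [-54.9   4.7]
12 0.702 [-59.8   3.4]
13 0.761 [-64.6   1.7]
14 0.819 [-69.4  -0.2]
15 0.878 [-74.   -2.3]
16 0.936 [-78.5  -4.8]
17 0.995 [-82.8  -7.5]
18 1.053 [-86.9 -10.4]
19 1.112 [-90.9 -13.6]
20 1.17 [-94.7 -17. ]
```

View pics/w2.png

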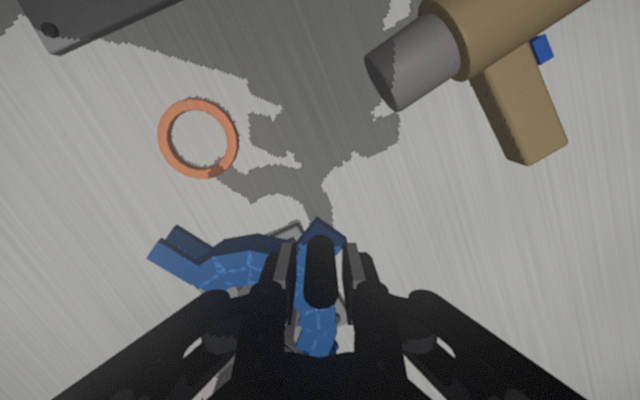

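The knob at (320,270) sits centred between the pads. I'm swinging it along the arc.

Emit:
apply_moves(increments=[0,0,0.059,-4.7,1.9,0,0.74,0,0,0.117,-9.6,3.5,0,0.74,0,0,0.176,-14.5,4.8,0,0.74,0,0,0.234,-19.5,5.8,0,0.74,0,0,0.293,-24.5,6.6,0,0.74,0,0,0.351,-29.6,7,0,0.74,0,0,0.41,-34.7,7.1,0,0.74,0,0,0.468,-39.8,7,0,0.74,0,0,0.527,-44.9,6.5,0,0.74,0,0,0.585,-49.9,5.7,0,0.74])

```text
clock: 4.3
tcp_pos: [572.9, -64.7, 145.1]
tool_rot: [0.0, 0.996, 0.091, 0.001]
ft_force: [1.4, -0.1, -0.1]
finger_gap: 22.0
```

Emit:
apply_moves(increments=[0,0,0.059,-5,-1,0,0.74,0,0,0.117,-9.9,-2.3,0,0.74,0,0,0.176,-14.7,-4,0,0.74,0,0,0.234,-19.5,-5.9,0,0.74,0,0,0.293,-24.1,-8,0,0.74,0,0,0.351,-28.6,-10.5,0,0.74,0,0,0.41,-32.9,-13.2,0,0.74,0,0,0.468,-37,-16.1,0,0.74,0,0,0.468,-37,-16.1,0,0.74,0,0,0.468,-37,-16.1,0,0.74])

```text
clock: 5.3
tcp_pos: [535.3, -80.8, 144.7]
tool_rot: [0.0, 0.948, 0.317, 0.0]
ft_force: [0.4, -0.2, -0.1]
finger_gap: 22.2
```

```bash
python3 - <<'E'
from h import *
s=arm.observe(); print(np.round(s["tcp_pos"],1),s["finger_gap"],np.round(s["ft_force"],1))
c=optics.capture("wrist"); cv2.imwrite("pics/w3.png",c["pixels"])
E
```

```text
[535.3 -80.8 144.7] 22.245047621176077 [ 0.4 -0.2 -0.1]
```

View pics/w3.png

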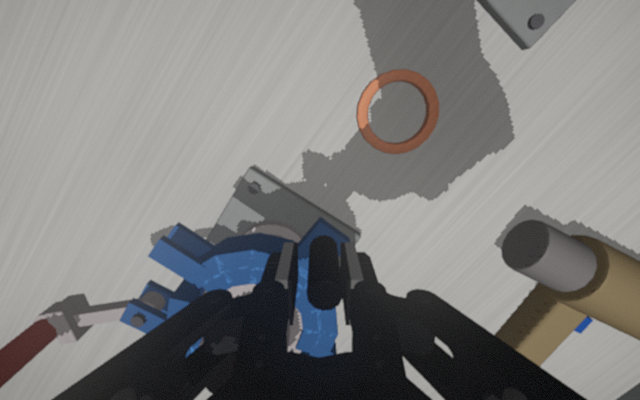

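The knob is at (322,270), carried by the trailing pad, and the fork tips at (180,250) are nearly together. I'm pushing on gently to the stop.

Emit:
apply_moves(increments=[0,0,0.01,-0.8,-0.6,0,0.74,0,0,0.02,-1.5,-1.2,0,0.74,0,0,0.03,-2.2,-1.8,0,0.74,0,0,0.04,-2.9,-2.4,0,0.74,0,0,0.05,-3.6,-3,0,0.74,0,0,0.06,-4.3,-3.6,0,0.74,0,0,0.06,-5,-4.2,0,0.74,0,0,0.06,-5,-4.2,0,0.74,0,0,0.06,-5,-4.2,0,0.74,0,0,0.06,-5,-4.2,0,0.74])

```text
clock: 6.35
tcp_pos: [529.8, -85.0, 144.2]
tool_rot: [-0.0, 0.938, 0.346, -0.0]
ft_force: [0.2, 0.2, -0.3]
finger_gap: 22.0
```

Emit:
apply_moves(increments=[0,0,0.01,-0.8,-0.7,0,0.74,0,0,0.02,-1.5,-1.3,0,0.74,0,0,0.03,-2.2,-1.9,0,0.74,0,0,0.04,-2.9,-2.5,0,0.74,0,0,0.05,-3.6,-3.1,0,0.74,0,0,0.05,-3.6,-3.1,0,0.74,0,0,0.05,-3.6,-3.1,0,0.74,0,0,0.05,-3.6,-3.1,0,0.74,0,0,0.05,-3.6,-3.1,0,0.74,0,0,0.05,-3.6,-3.1,0,0.74])

```text
clock: 7.35
tcp_pos: [529.1, -86.1, 144.4]
tool_rot: [0.0, 0.929, 0.371, 0.003]
ft_force: [7.2, 4.9, -5.6]
finger_gap: 22.5
```

Contact at about 9 N, at the position expected for shut. I'll press a little more, back off, open and rise.

Emit:
apply_moves(increments=[0,0,0,-1.5,-1.2,0,0.74,0,0,0,-1.5,-1.2,0,0.74,0,0,0,-1.5,-1.2,0,0.74,0,0,0,3.5,3,0,0.65,0,0,0,4.5,4,0,0.55,0,0,0,4.5,4,0,0.55,0,0,0,4.5,4,20,0.55,0,0,0,4.5,4,60,0.55,0,0,0,4.5,4,100,0.55,0,0,0,4.5,4,105,0.55])

```text
clock: 8.35
tcp_pos: [533.0, -85.2, 253.8]
tool_rot: [0.002, 0.929, 0.369, 0.003]
ft_force: [1.4, 0.7, -0.1]
finger_gap: 38.1
```

```bash
python3 - <<'E'
from h import *
s=arm.observe(); print(np.round(s["tcp_pos"],1),np.round(s["joint_positions"],2),s["finger_gap"],np.round(s["ft_force"],1))
C={n:optics.capture(n) for n in("wrist","scene","side")}
cv2.imwrite("pics/w4.png",np.hstack([cv2.resize(C[n]["pixels"],(400,250)) for n in("scene","side")]))
cv2.imwrite("pics/w5.png",C["wrist"]["pixels"])
# red knob full mask: reddish
for n in ("scene","side"):
    p=C[n]["pixels"].astype(int); m=((p[...,2]>60)&(p[...,2]>3*p[...,1])&(p[...,2]>3*p[...,0])).astype(np.uint8)
    k,l,st,ce=cv2.connectedComponentsWithStats(m)
    for i in range(1,k):
        if st[i][4]>20: print(n,st[i],ce[i].round(1),plane(C[n],ce[i],135).round(1))
E
```

```text
[533.  -85.2 253.8] [ 0.03  0.46  0.11  1.83 -0.07  0.84  0.93] 38.11201755430801 [ 1.4  0.7 -0.1]
scene [438 113  11  26 157] [443.2 125.4] [456.5 206.6 135. ]
scene [176 152  14  27 190] [182.9 164.6] [ 432.8 -234.5  135. ]
```

View pics/w4.png

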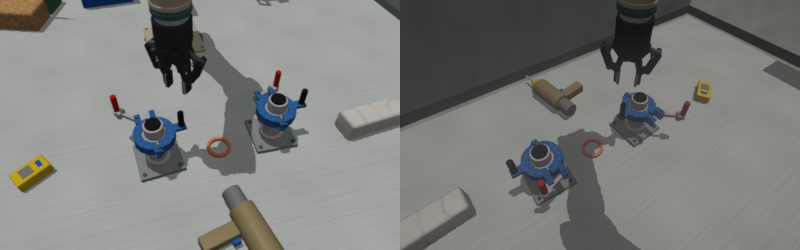

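The ring is shut; the black knob is back by the joint and the swing bolt is still open. Next I go above the red knob.

Emit:
apply_moves(increments=[0,0,-0.14,-14,-21,0,0.55,0,0,-0.28,-28,-42,0,0.55,0,0,-0.42,-42,-63,0,0.55,0,0,-0.56,-56,-84,0,0.55,0,0,-0.7,-70,-105,0,0.55,0,0,-0.84,-84,-126,0,0.55,0,0,-0.98,-98,-145,0,0.55,0,0,-1.12,-101,-150,0,0.55,0,0,-1.26,-101,-150,0,0.55,0,0,-1.4,-101,-150,0,0.55])

```text
clock: 9.5
tcp_pos: [428.2, -233.9, 247.6]
tool_rot: [0.0, 0.948, -0.32, -0.002]
ft_force: [-0.1, 0.4, -0.8]
finger_gap: 38.3
```

```bash
python3 - <<'E'
from h import *
s=arm.observe(); print(np.round(s["tcp_pos"],1),np.round(s["joint_positions"],2),s["finger_gap"],np.round(s["tool_rot"],3))
c=optics.capture("wrist"); cv2.imwrite("pics/w6.png",c["pixels"])
f=200/np.tan(np.radians(c["vertical_fov"]/2))
for n,p in dict(red=(432.2,-235,158),pivot=(475.9,-187.2,105),cap=(536,-153.5,145),knob=(532,-84,158)).items():
    q=c["T"][:3,:3].T@(np.array(p)-c["T"][:3,3]); print(n,c["cx"]+f*q[0]/-q[2],c["cy"]-f*q[1]/-q[2])
E
```

```text
[ 428.2 -233.9  247.6] [ 0.07  0.45  0.52  1.97 -0.3   0.81  0.12] 38.323246350404716 [ 0.     0.948 -0.32  -0.002]
red 325.6451387708011 209.190521849907
pivot 331.98541451015427 116.18318808608191
cap 377.2551284935988 20.273486541532122
knob 306.70273959771254 -91.50663160663538
```

View pics/w6.png

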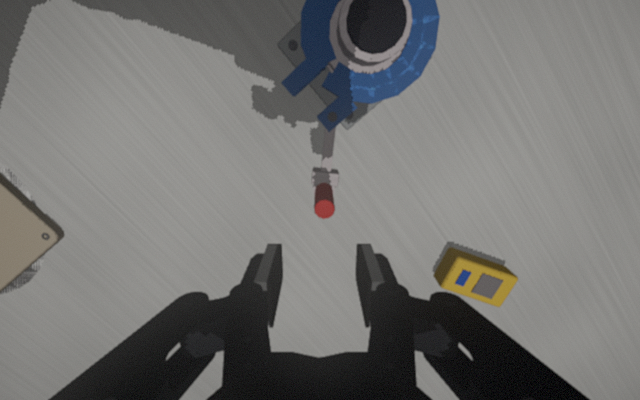

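The red knob top is seen at (324,209) against (326,209) projected. Lowering around it.

Emit:
apply_moves(increments=[0,0,-0.09,3,-1,0,0.55,0,0,-0.09,3,-1,-20,0.55,0,0,-0.09,3,-1,-40,0.55,0,0,-0.09,3,-1,-60,0.55,0,0,-0.09,3,-1,-80,0.55,0,0,-0.09,3,-1,-100,0.55,0,0,-0.09,3,-1,-104,0.55,0,0,-0.09,3,-1,-104,0.55,0,0,-0.09,3,-1,-104,0.65,0,0,-0.09,3,-1,-104,0.74])

```text
clock: 10.55
tcp_pos: [433.3, -235.2, 146.0]
tool_rot: [0.0, 0.934, -0.358, 0.001]
ft_force: [-0.3, 0.8, 0.1]
finger_gap: 22.3
```

```bash
python3 - <<'E'
from h import *
s=arm.observe(); print(np.round(s["tcp_pos"],1),s["finger_gap"],np.round(s["tool_rot"],3),np.round(s["joint_positions"],2))
c=optics.capture("wrist"); cv2.imwrite("pics/w7.png",c["pixels"][150:])
v=np.array([-43.7,-47.8])
for b in(0,.99):
  for k in range(0,12):
    t=-k*0.099;r=lambda t:np.array([[np.cos(t),-np.sin(t)],[np.sin(t),np.cos(t)]]); print(k,round(t,3),(r(t-b)@v-r(-b)@v).round(1))
E
```

```text
[ 433.3 -235.2  146. ] 22.280051647161073 [ 0.     0.934 -0.358  0.001] [ 0.16  0.61  0.42  2.06 -0.45  0.56  0.17]
0 0.0 [0. 0.]
1 -0.099 [-4.5  4.6]
2 -0.198 [-8.5  9.5]
3 -0.297 [-12.1  14.9]
4 -0.396 [-15.1  20.6]
5 -0.495 [-17.5  26.5]
6 -0.594 [-19.3  32.6]
7 -0.693 [-20.5  38.9]
8 -0.792 [-21.   45.3]
9 -0.891 [-20.9  51.7]
10 -0.99 [-20.2  58.1]
11 -1.089 [-18.9  64.4]
0 0.0 [0. 0.]
1 -0.099 [1.3 6.3]
2 -0.198 [ 3.3 12.4]
3 -0.297 [ 5.8 18.3]
4 -0.396 [ 8.9 23.9]
5 -0.495 [12.6 29.1]
6 -0.594 [16.7 34. ]
7 -0.693 [21.3 38.5]
8 -0.792 [26.4 42.4]
9 -0.891 [31.8 45.9]
10 -0.99 [37.5 48.8]
11 -1.089 [43.4 51.1]
```

View pics/w7.png

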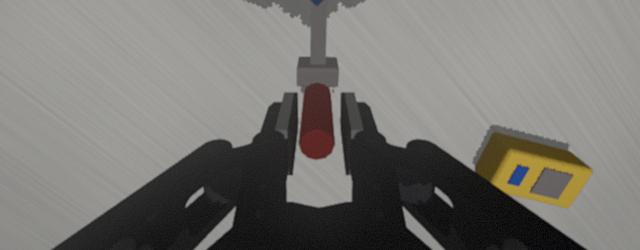

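The red knob at (317,270 in the full frame) is centred between the pads. I'm swinging the bolt.

Emit:
apply_moves(increments=[0,0,-0.099,-4.5,4.6,0,0.74,0,0,-0.198,-8.5,9.5,0,0.74,0,0,-0.297,-12.1,14.9,0,0.74,0,0,-0.396,-15.1,20.6,0,0.74,0,0,-0.495,-17.5,26.5,0,0.74,0,0,-0.594,-19.3,32.6,0,0.74,0,0,-0.693,-20.5,38.9,0,0.74,0,0,-0.792,-21,45.3,0,0.74,0,0,-0.891,-20.9,51.7,0,0.74,0,0,-0.99,-20.2,58.1,0,0.74])

```text
clock: 11.6
tcp_pos: [413.2, -177.3, 146.1]
tool_rot: [0.0, -0.65, 0.76, -0.001]
ft_force: [-0.2, -0.8, 1.0]
finger_gap: 22.3
```

Emit:
apply_moves(increments=[0,0,-0.099,1.3,6.3,0,0.74,0,0,-0.198,3.3,12.4,0,0.74,0,0,-0.297,5.8,18.3,0,0.74,0,0,-0.396,8.9,23.9,0,0.74,0,0,-0.495,12.6,29.1,0,0.74,0,0,-0.594,16.7,34,0,0.74,0,0,-0.693,21.3,38.5,0,0.74,0,0,-0.792,26.4,42.4,0,0.74,0,0,-0.891,31.8,45.9,0,0.74,0,0,-0.891,31.8,45.9,0,0.74])

```text
clock: 12.6
tcp_pos: [445.4, -130.4, 145.6]
tool_rot: [0.0, -0.262, 0.965, -0.0]
ft_force: [-0.5, -0.4, 0.4]
finger_gap: 22.4
```

```bash
python3 - <<'E'
from h import *
s=arm.observe(); print(np.round(s["tcp_pos"],1),s["finger_gap"],np.round(s["tool_rot"],3),np.round(s["joint_positions"],2),np.round(s["ft_force"],1))
c=optics.capture("wrist"); cv2.imwrite("pics/w8.png",c["pixels"])
E
```

```text
[ 445.4 -130.4  145.6] 22.381787787376624 [ 0.    -0.262  0.965 -0.   ] [-0.38  0.76  0.96  2.14 -0.95  0.76 -1.39] [-0.5 -0.4  0.4]
```

View pics/w8.png

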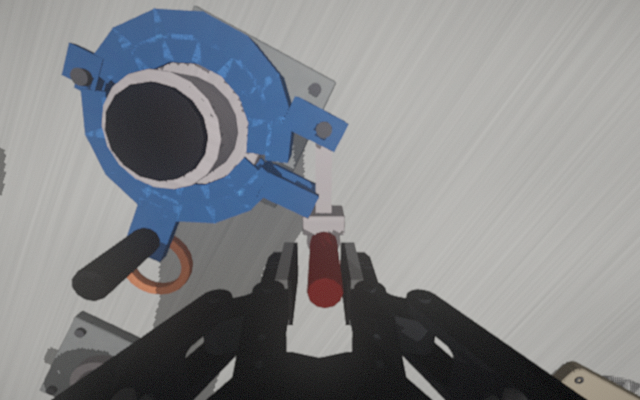

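The bolt at (320,180) is just entering the fork. Creeping on to the stop.

Emit:
apply_moves(increments=[0,0,-0.02,1.2,0.7,0,0.74,0,0,-0.04,2.4,1.3,0,0.74,0,0,-0.06,3.6,1.9,0,0.74,0,0,-0.08,4.8,2.5,0,0.74,0,0,-0.1,6,3,0,0.74,0,0,-0.11,7.1,3.4,0,0.74,0,0,-0.12,8.2,3.8,0,0.74,0,0,-0.12,9,4.1,0,0.74,0,0,-0.12,9,4.1,0,0.74,0,0,-0.12,9,4.1,0,0.74])

```text
clock: 13.65
tcp_pos: [453.1, -126.7, 145.2]
tool_rot: [-0.0, -0.202, 0.979, 0.0]
ft_force: [-2.2, 0.7, 0.5]
finger_gap: 22.1
```

Emit:
apply_moves(increments=[0,0,0,1,0.4,0,0.74,0,0,0,2,0.9,0,0.74,0,0,0,3,1.3,0,0.74,0,0,0,4,1.7,0,0.74,0,0,0,4,1.7,0,0.74,0,0,0,4,1.7,0,0.74,0,0,0,4,1.7,0,0.74,0,0,0,4,1.7,0,0.74,0,0,0,4,1.7,0,0.74,0,0,0,4,1.7,0,0.74])

```text
clock: 14.65
tcp_pos: [453.4, -126.5, 145.0]
tool_rot: [-0.003, -0.201, 0.98, -0.0]
ft_force: [-11.8, -3.5, 4.5]
finger_gap: 22.6
```

The bolt is on its stop: 12 N, no further motion, and the position matches the expected shut point. Now I back off by the slack, open and rise.

Emit:
apply_moves(increments=[0,0,0,-4,-1.7,0,0.74,0,0,0,-6.5,-2.8,0,0.65,0,0,0,-7,-3,0,0.55,0,0,0,-7,-3,0,0.55,0,0,0,-7,-3,20,0.55,0,0,0,-7,-3,60,0.55,0,0,0,-7,-3,100,0.55,0,0,0,-47,-13,120,0.55,0,0,0,-67,-23,130,0.55,0,0,0,-67,-23,130,0.55])

```text
clock: 15.65
tcp_pos: [389.2, -149.2, 276.9]
tool_rot: [0.002, -0.201, 0.98, 0.0]
ft_force: [0.6, -1.5, -0.5]
finger_gap: 38.4
```

```bash
python3 - <<'E'
from h import *
s=arm.observe(); print(np.round(s["tcp_pos"],1),s["finger_gap"],np.round(s["ft_force"],1))
C={n:optics.capture(n) for n in("wrist","scene","side")}
A=cv2.resize(C["scene"]["pixels"][120:290,150:350],(400,340)); B=cv2.resize(C["side"]["pixels"][110:280,280:480],(400,340))
cv2.imwrite("pics/w9.png",np.hstack([A,B]))
for n in ("scene","side"):
    p=C[n]["pixels"].astype(int); m=((p[...,2]>50)&(p[...,2]>2.5*p[...,1])&(p[...,2]>2.5*p[...,0])).astype(np.uint8)
    k,l,st,ce=cv2.connectedComponentsWithStats(m)
    for i in range(1,k):
        if st[i][4]>20: print(n,st[i],ce[i].round(1),plane(C[n],ce[i],135).round(1))
E
```

```text
[ 389.2 -149.2  276.9] 38.44757984626028 [ 0.6 -1.5 -0.5]
scene [438 113  12  26 189] [443.3 125.1] [455.8 207.  135. ]
scene [246 147  11  27 190] [251.1 159.9] [ 451.4 -127.7  135. ]
side [405 182   7   5  24] [408.4 184.4] [ 461.6 -145.9  135. ]
side [220 288  11  10  82] [224.8 292.2] [466.3 205.5 135. ]
```

View pics/w9.png

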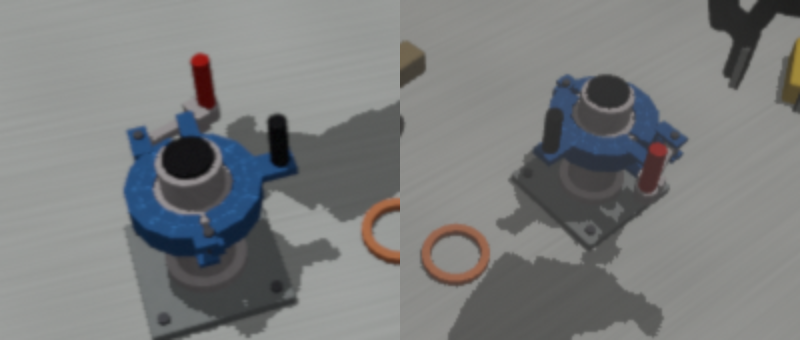

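The ring is closed, and the bolt lies across in the fork. The red knob measures (451,-128) against (450,-128) expected. One numeric check of the black knob, then I hand in.

```bash
python3 - <<'E'
from h import *
from bench import ticket
c=optics.capture("scene"); u,s=blob(c["pixels"],"k",(289,190)); p=plane(c,u,135); print(u,s,p.round(1),"expected [532 -84]")
if np.hypot(p[0]-532,p[1]+84)<5: print(ticket.hand_in())
E
```

```text
[288.89150943 190.11792453] [284 178  11  25 212] [532.3 -83.6 135. ] expected [532 -84]
the job is handed in; nothing more can be done
None
```

The open joint is now clamped and latched, and I handed the job in at about 16 s on the robot's clock. No verdict was reported.

- **Clamp ring:** I held the gripper loosely around the black knob and swung the ring half shut. It stopped under about 9 N of push, and I pressed slightly more before letting go. The knob then measured (532.3, -83.6) mm, against (532, -84) expected for fully shut.
- **Swing bolt:** I then swung the red knob across into the fork the same way, until it stopped under about 12 N. It measured (451.4, -127.7) mm, against (450, -127.6) expected.
- **Let go:** The gripper is open and clear of everything, at 277 mm height.
- **Joint already clamped:** I never approached it except to pass over it, well above its knobs. Its red knob measured the same before and after, within 1 mm.

No check failed. In the last side view the red knob was only partly picked out by colour, so I did not use that reading. The two final knob positions come from the scene camera alone; the stop forces and the last picture agree with them.

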